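# Check the pitch of a trapezoidal spindle with a comb leaf

### The job

A steel trapezoidal spindle lies in the two vee blocks: find the comb leaf whose teeth match its thread, lay it flat across the tops of both blocks on the robot's side of the spindle, and slide it gently into the thread until it is fully home along its whole length. Keep a light push on it for about a second to be sure that it is bottomed at both ends and does not rock, then let go and leave it seated there. Leave the other leaves and everything else on the bench where they lie.

Things in the scene. Friction and masses are not known exactly. Their poses are not given: they have to be found in the camera images.
- comb12: the leaf that fits: plywood, 9 teeth of 12 mm pitch. Plate 150 mm long (local y), 6 mm thick, local x from -20 mm (back edge) to +42 mm (line between the teeth). On it an upright grip strip 12 mm thick (x), 60 mm long (y), top 44 mm above the underside. Origin: plate's underside, below the strip's middle; z up. About 75 g. Lies on the mat.
- comb12_left (a point): point on comb12: on the line between its teeth, mid-thickness, near the local +y end (local 42, +54, 3 mm). Fully home, it is 22 mm from the spindle's axis and at the axis's height (60 mm).
- comb12_right (a point): the same near comb12's local -y end (local 42, -54, 3 mm). Its teeth point to local +x, 6 mm long, 6 mm wide at the base, 3 mm at the tip, the middle tooth at local y = 0; home, they have about 0.7 mm of play on each side.
- comb8: plywood comb leaf with 13 teeth of 8 mm pitch (4 mm long), which do not fit the spindle; otherwise the same plate, grip strip, origin and axes as comb12. On the cutting mat.
- comb16: plywood comb leaf with 7 teeth of 16 mm pitch (8 mm long), which do not fit the spindle; otherwise the same plate, grip strip, origin and axes as comb12. On the cutting mat.
- spindle: steel spindle, immovable, 300 mm long; thread 240 mm, 44 mm over crests, 31 mm at root, pitch 12 mm. Axis: local y, level, 60 mm up. Origin: on the axis within 8 mm of mid-blocks. On the robot's side (local -x) a groove is centred at local y = 0 and every 12 mm (mouth 7.6 mm, depth 6.5 mm). Leaf home: its teeth point along local +x, its origin 64 mm from the axis.
- vee_blocks: two ground steel vee blocks, fixed, each 140 mm (local x) by 36 mm (local y), centred at local y = +-74 mm; flat tops 57 mm above the bench. The vee's mouth reaches 28 mm each side of the axis, leaving a flat land from 28 to 70 mm out, on which the leaf rests, level with the axis. Origin: on the bench, below the axis, midway between the blocks.
- mat: dark green cutting mat, 300 x 420 x 3 mm, fixed, on which the three leaves lie. Origin: on the bench, at its centre.
- printed_nut: white printed hexagon nut, 66 mm over flats, 40 mm high, bystander. Origin: its underside's centre
- caliper: digital caliper lying flat, 235 mm long, bystander. Origin: its underside's centre
- gear: grey printed gear, 64 mm across, 22 mm high, bystander. Origin: its underside's centre
- screwdriver: screwdriver, 200 mm long, bystander. Origin: its underside's centre
- paper_cup: white paper cup, 85 mm high, bystander. Origin: its underside's centre
- pliers: pliers with dark rubber handles, about 170 mm long, bystander. Origin: its underside's centre
Things that resemble listed ones, but are neither listed nor needed, are in the scene too. Leave any red or turquoise look-alike of the comb12 alone.

How it is judged:
By the outcome, as a careful person would: the job done as asked, in the order asked, and still so for the second after the job is handed in, with the robot touching nothing.
It also fails if it takes over 51 s, if anything falls off the work surface, if the arm or the gripper's body presses on something with over 40 N, if the wrist force passes 120 N, or if a joint passes its speed limit or range.

### The arm

A 6-joint arm with a two-finger parallel gripper is mounted at the origin on the work surface. World frame = base frame: x ahead of the robot, y to its left, z up, the work surface at z = 0. Lengths are in m, angles in degrees, forces in N, time in s.
With the tool pointing down it reaches from about 0.35 to 1 m from the base axis. Payload 7.1 kg.
Tool frame: the origin (TCP) lies at the very end of the fingers, on their centre line; the grasp point (between the pads) lies 19 mm behind it; z points along the fingers, y is the line along which they close (so a half turn about z gives the same grasp; the last joint's range is limited). The gripper opens to 85 mm and grips with 20 to 120 N. Pads are 22 mm wide; open, the fingers measure 114 mm over their backs; the gripper's body (76 mm by 85 mm) begins 54 mm behind the grasp point. The pads swing forward as they close: fully open they stand 13 mm farther back than shut.
Start: joints at [65.661, 24.242, 93.386, -0, 62.372, -1.089], TCP at [0.247, 0.574, 0.231] pointing down, gripper open.
Joint ranges: [-172.04, 172.04], [-51.8, 120.97], [4.93, 147.93], [-75.15, 255.16], [6.16, 154.13], [-145.62, 145.62]. Speed limits (degrees/s): [136.94, 136.94, 172.46, 180, 180, 180].

### API

Orientations are given as [roll, pitch, yaw] about the fixed x, y, z axes, in that order (R = Rz(yaw) Ry(pitch) Rx(roll)).
In Python, from cell import r gives the robot as it stands.
- The arm moves only by the tool step_arm, never from a script. Its argument "series" is a list that holds one entry, the list of rows, each a list of 5 numbers: the shift along the world's x, y, z each as a share of 500 mm, from -1 to 1, then the turn about the world's z as a share of 90 degrees, from -1 to 1, then the closure in counts, from 0 (fully open) to 255 (shut). In form: [[[tx, ty, tz, twist, jaw], ...]]. A call has 1 to 8 rows; each row shifts and turns the commanded pose from where the row before left it; what a row does not reach is not made up. A row lasts 1/8 s, in which the tool goes at most 62.5 mm and 10.7 degrees, less where a joint would pass 70% of its speed; a pose out of reach is approached as far as the arm can. A call with a number of a shift or a turn outside -1 to 1 is refused whole. A call with a gripper value outside its range is refused whole. The fingers move at their own pace and stop on an object; "force" is the grip in N (left out, the last holds). Time passes only in rows, so rows that do not move let the fingers close. It gives the time, the measured TCP pose, the force, the opening and the grip force at its end, in the units of the state.
- r.get_state(): the state, without advancing time (a new reading comes with each control period).
- r.get_image(name): name is "scene" or "top" or "wrist"; returns (picture, depth): 400x640x3 uint8, blue, green, red; 400x640 float32, m along the optical axis (not along the pixel's ray), 0 where there is no reading.
- r.camera_params(name): a dict with "fovy" (degrees; the focal length in pixels is half the picture's height over the tangent of half this angle, whatever the lens; pixels are square), "cx", "cy" (the principal point, pixels), "R" (3x3) and "t" (3): a world point X has camera coordinates R X + t. Camera axes: x right, y down, z forward; pixel columns grow to the right and rows downward; lengths in m; the calibration is good to about 2 mm. A picture is of the moment at which its call begins: read the wrist's pose just before it. camera_params takes no time and is no camera call; for the wrist camera it gives the pose at the moment of the call.
- r.hand_in(): hands the job in; it is judged then, once.
The state is a dict: "t": time; "joint_pos": joint angles; "qvel": joint speeds; "tau": joint torques, N m; "tcp_pos": TCP position; "orientation": TCP orientation; "ft_force": force on the tool from outside, world axes, zero at the start; "ft_torque": the same for the moment, N m; "opening": finger opening in m; "grip_force": force on a finger pad.
Only numpy, scipy, OpenCV 4.12 (cv2) and the standard library are available. Lean on these libraries where they do the work, as an engineer would, in place of code of your own. Each camera call takes 0.05 s, during which the arm holds its last target. There are 200 camera calls.

## Working session

There is one attempt and no reset: what is moved stays moved. The work goes in short steps, Python scripts to look and compute and a tool call to move; the robot and the scene stay as the last step left them, time stands still between calls to the robot, and variables do not carry over. Pictures are saved under pics/ and viewed, at most 10 in all, crops included, and the job is handed in when it is done.

Besides the shell and the picture viewer there is one more tool, called after "Call:" as name(argument=value, ...) on one line, values as JSON. step_arm: Moves the arm, as the interface text tells. Shift numbers are shares of 500 mm and turn numbers shares of 90 degrees, none past 1 either way. Its arguments: {"type":"object","properties":{"series":{"type":"array","items":{"type":"array","items":{"type":"array","items":{"type":"number"}}}},"force":{"type":"number"}},"required":["series"]}

```bash
mkdir -p pics
cat > h.py <<'E'
import numpy as np, cv2
from cell import r
def cam(n):
    p=r.camera_params(n); f=200/np.tan(np.radians(p["fovy"])/2)
    return f,p["cx"],p["cy"],np.array(p["R"]),np.array(p["t"])
def plane(n,uv,z,c=None):
    f,cx,cy,R,t=c or cam(n); uv=np.atleast_2d(uv).astype(float)
    d=np.c_[(uv[:,0]-cx)/f,(uv[:,1]-cy)/f,np.ones(len(uv))]@R
    o=-R.T@t
    return o+d*((z-o[2])/d[:,2])[:,None]
def cloud(D,c):
    f,cx,cy,R,t=c
    v,u=np.mgrid[:400,:640]
    P=np.stack([(u-cx)/f*D,(v-cy)/f*D,D],-1)
    return (P-t)@R
E
python3 - <<'E'
from h import *
for n in ("top","scene"):
    c=cam(n); I,D=r.get_image(n); cv2.imwrite(f"pics/{n}0.png",I); np.savez(f"{n}0.npz",I=I,D=D)
    print(n,c[0],c[1:3],(-c[3].T@c[4]).round(3), c[3].round(2).tolist(), r.get_state()["t"])
E
```

```text
top 409.487324502834 (322.52338862590085, 198.87278051612796) [ 0.404 -0.172  1.214] [[0.02, -1.0, 0.0], [-1.0, -0.02, -0.09], [0.09, -0.0, -1.0]] 0.05
scene 395.2924167053182 (319.2772858958517, 200.94379648843386) [ 1.014 -1.014  0.888] [[0.86, 0.51, -0.01], [0.32, -0.54, -0.78], [-0.4, 0.66, -0.63]] 0.1
```

View pics/top0.png

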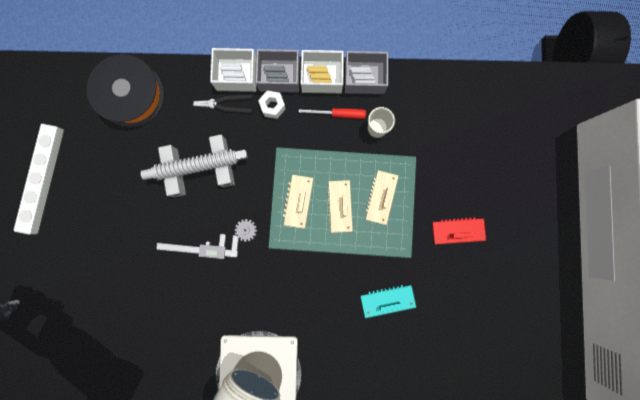

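View pics/scene0.png

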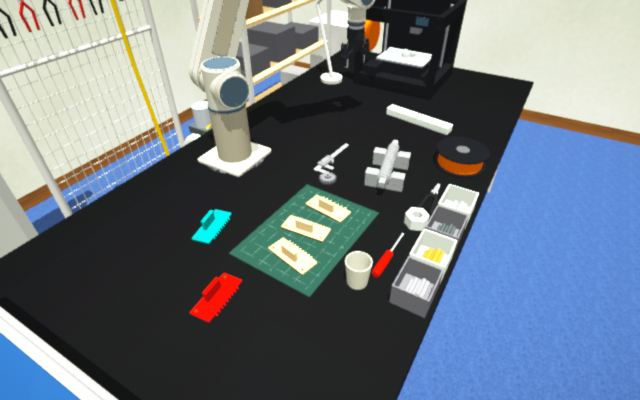

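Top view: three plywood leaves on the mat at about (298,201), (341,206), (382,197); the spindle runs from (145,174) to (245,154). The scene view agrees. The red and turquoise look-alikes are off the mat.

Run:
```python
from h import *
d=np.load("top0.npz"); I,D=d["I"],d["D"]; c=cam("top")
P=cloud(D,c)
hsv=cv2.cvtColor(I,cv2.COLOR_BGR2HSV)
m=((hsv[...,0]>8)&(hsv[...,0]<30)&(hsv[...,1]>25)&(hsv[...,2]>150)).astype(np.uint8); m[:,:265]=0;m[:160]=0;m[260:]=0;m[:,415:]=0
for k in cv2.findContours(m,0,2)[0]:
    if cv2.contourArea(k)<200: continue
    (q,s,a)=cv2.minAreaRect(k); b=cv2.boxPoints((q,s,a))
    W=plane("top",np.r_[[q],b],0.009,c)
    print(np.round(q),W.round(3)[:,:2].tolist(),s)
print("spindle",plane("top",[[145,174],[245,154],[195,165]],0.06,c).round(3).tolist())
w=cam("wrist"); s=r.get_state(); print(s["tcp_pos"],s["orientation"],(-w[3].T@w[4]).round(3),w[3].round(2).tolist(),w[:3])
a=cv2.resize(I[165:240,275:405],None,fx=6,fy=6,interpolation=cv2.INTER_CUBIC)
cv2.imwrite("pics/mat.png",a)
```

```text
[340. 206.] [[0.487, -0.225], [0.56, -0.186], [0.565, -0.251], [0.415, -0.264], [0.409, -0.199]] (51.219642639160156, 22.084314346313477)
[297. 201.] [[0.499, -0.099], [0.43, -0.055], [0.58, -0.074], [0.57, -0.144], [0.42, -0.124]] (23.693782806396484, 51.14545440673828)
[381. 197.] [[0.516, -0.347], [0.45, -0.297], [0.598, -0.332], [0.583, -0.398], [0.435, -0.362]] (22.79834747314453, 51.175018310546875)
spindle [[0.563, 0.331, 0.06], [0.626, 0.049, 0.06], [0.591, 0.19, 0.06]]
[0.24650122 0.57379199 0.23061029] [-1.79919735e+02 -1.56168944e-03  1.56747437e+02] [0.179 0.603 0.372] [[0.39, 0.92, -0.0], [0.88, -0.38, 0.29], [0.26, -0.12, -0.96]] (np.float64(338.7001621588249), 320.51201009321886, 205.6566716248637)
```

View pics/mat.png

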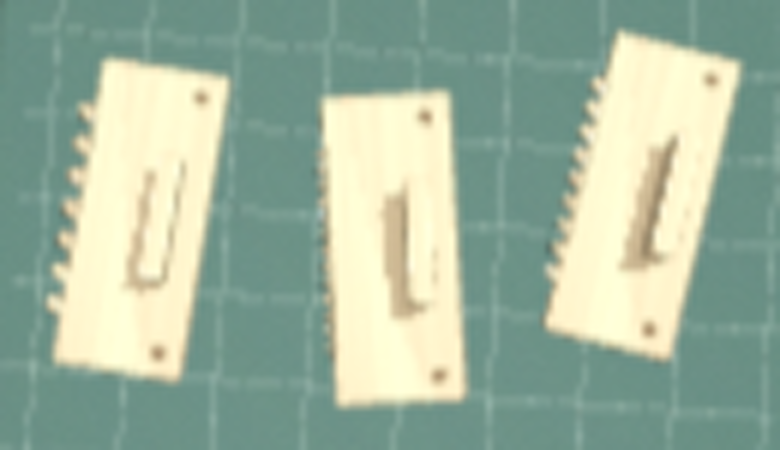

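Tooth counts: left leaf 7 (comb16), middle leaf fine teeth (comb8), right leaf about 9 (comb12), with its teeth towards world +y. I'll go by the spindle for a close look first.

Call:
step_arm(series=[[[0.085,-0.085,0,0.013,0],[0.085,-0.085,0,0.013,0],[0.085,-0.085,0,0.013,0],[0.085,-0.085,0,0.013,0],[0.085,-0.085,0,0.013,0],[0.085,-0.085,0,0.013,0],[0.085,-0.085,0,0.013,0],[0.085,-0.085,0,0.013,0]]])

```text
t: 1.1
tcp_pos: [0.5877, 0.2326, 0.231]
orientation: [-180.0, -0.0, 166.1]
ft_force: [-0.1, 0.5, -0.7]
opening: 0.0853
grip_force: 0.0
```

Call:
step_arm(series=[[[0.085,-0.085,0.04,0,0],[0,0,0,0,0],[0,0,0,0,0]]])

```text
t: 1.48
tcp_pos: [0.628, 0.1921, 0.2503]
orientation: [-180.0, -0.1, 166.1]
ft_force: [-1.4, 1.1, -0.6]
opening: 0.0853
grip_force: 0.0
```

Run:
```python
from h import *
s=r.get_state(); c=cam("wrist"); I,D=r.get_image("wrist"); print(s["t"],s["tcp_pos"],s["orientation"])
cv2.imwrite("pics/w1.png",I); np.savez("w1.npz",I=I,D=D,c=np.array([c[0],c[1],c[2]]),R=c[3],t=c[4])
P=cloud(D,c); z=P[...,2]
for lo,hi in((.07,.09),(.05,.062)):
    k=(z>lo)&(z<hi); print(k.sum(),P[k].mean(0) if k.any() else 0)
```

```text
1.475 [0.62800262 0.19210172 0.25032335] [-1.79974033e+02 -8.13752750e-02  1.66062357e+02]
8575 [0.59240491 0.20232457 0.07566594]
8707 [0.61285511 0.19128682 0.05570516]
```

View pics/w1.png

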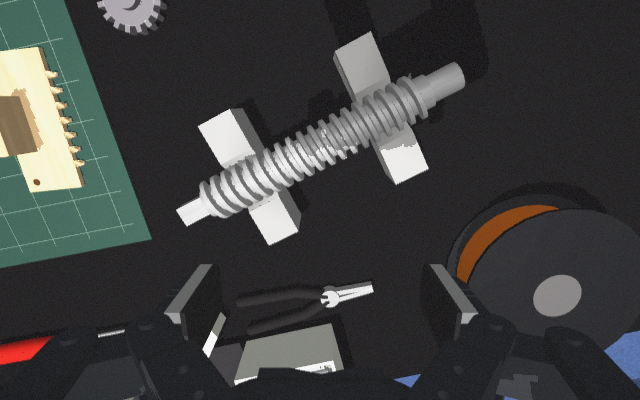

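Wrist view: the spindle runs from (190,215) to (460,75). The two blocks are near (250,175) and (380,105). The robot's side is the upper edge, its silhouette clear against the black bench.

Run:
```python
from h import *
d=np.load("w1.npz"); I,D=d["I"],d["D"]; c=(*d["c"],d["R"],d["t"]); P=cloud(D,c); z=P[...,2]
g=cv2.cvtColor(I,cv2.COLOR_BGR2GRAY)
roi=np.zeros_like(g); roi[20:250,170:470]=1
# block tops
m=((z>.050)&(z<.0635)&(roi>0)).astype(np.uint8); m=cv2.morphologyEx(m,cv2.MORPH_OPEN,np.ones((5,5),np.uint8))
n,L,S,C=cv2.connectedComponentsWithStats(m)
pts={0:[],1:[]}
for i in range(1,n):
    if S[i,4]>400:
        v,u=np.where(L==i); w=plane("wrist",np.c_[u,v],.057,c)[:,:2]
        pts[int(w[:,1].mean()>.19)].append(w); print("land",S[i,4],w.mean(0).round(4),z[L==i].mean().round(4))
cen=[]
for k in pts:
    (q,s,a)=cv2.minAreaRect(np.vstack(pts[k]).astype(np.float32)*1000); print("block",q,s,a); cen.append(np.array(q)/1000)
yv=cen[1]-cen[0]; print("spacing",np.linalg.norm(yv)); yv/=np.linalg.norm(yv); mid=(cen[0]+cen[1])/2
# spindle axis independently: silhouette strip points above .065
k=(z>.068)&(z<.09)&(roi>0); Q=P[k][:,:2]; v0=cv2.fitLine(Q.astype(np.float32),cv2.DIST_HUBER,0,1e-4,1e-4).ravel(); print("top line",v0, "perp off mm",1000*np.cross(yv,v0[2:]-mid))
xv=np.array([yv[1],-yv[0]]); print("mid",mid,"yaw x",np.degrees(np.arctan2(xv[1],xv[0])))
f,cx,cy,R,t=c
def samp(lx,ly,zz=.06):
    X=np.c_[mid+lx*xv+ly[:,None]*yv,np.full(len(ly),zz)]@R.T+t
    return cv2.remap(g,(X[:,0]/X[:,2]*f+cx).astype(np.float32)[None],(X[:,1]/X[:,2]*f+cy).astype(np.float32)[None],cv2.INTER_LINEAR)[0].astype(float)
ly=np.arange(-.054,.0541,.0005)
for lx in np.arange(-.027,-.012,.001):
    s=samp(lx,ly); e=np.exp(-2j*np.pi*ly/.012); F=((s-s.mean())*e).mean()
    # dark minima phase: groove
    print(round(lx*1000),s.mean().round(),abs(F).round(1),"groove at mm",((np.angle(-F)/(-2*np.pi)*12)).round(2))
ly=np.arange(-.17,.171,.001)
s=samp(0,ly,.06);on=ly[s>60]; print("ends",on.min(),on.max())
A=np.array([samp(lx,np.arange(-.17,.17,.0005)) for lx in np.arange(-.08,.08,.0005)])
cv2.imwrite("pics/rect.png",A.astype(np.uint8))
```

```text
land 2115 [0.5327 0.2558] 0.0555
land 1831 [0.5656 0.113 ] 0.0555
land 1751 [0.6225 0.2763] 0.0554
land 1505 [0.6554 0.1337] 0.0555
block (611.0687866210938, 123.24036407470703) (139.45989990234375, 37.36284637451172) 12.9683256149292
block (578.1720581054688, 265.9193420410156) (139.45553588867188, 36.472740173339844) 12.986318588256836
spacing 0.14642228484947606
top line [ 0.22547846 -0.9742482   0.5929778   0.19861977] perp off mm 0.6929585888282271
mid [0.59462042 0.19457985] yaw x 12.983487305738821
-27 38.0 0.4 groove at mm -1.73
-26 37.0 0.6 groove at mm -2.09
-25 37.0 0.8 groove at mm -2.12
-24 37.0 1.1 groove at mm -2.02
-23 37.0 0.9 groove at mm -2.06
-22 47.0 7.4 groove at mm -2.21
-21 66.0 20.2 groove at mm -2.26
-20 74.0 24.1 groove at mm -2.27
-19 79.0 25.3 groove at mm -2.3
-18 84.0 26.3 groove at mm -2.32
-17 90.0 26.8 groove at mm -2.32
-16 97.0 23.4 groove at mm -2.38
-15 115.0 11.9 groove at mm -2.64
-14 124.0 7.9 groove at mm -2.95
-13 130.0 6.8 groove at mm -3.53
ends -0.157 0.15100000000000027<stdin>:18: DeprecationWarning: Arrays of 2-dimensional vectors are deprecated. Use arrays of 3-dimensional vectors instead. (deprecated in NumPy 2.0)
```

View pics/rect.png

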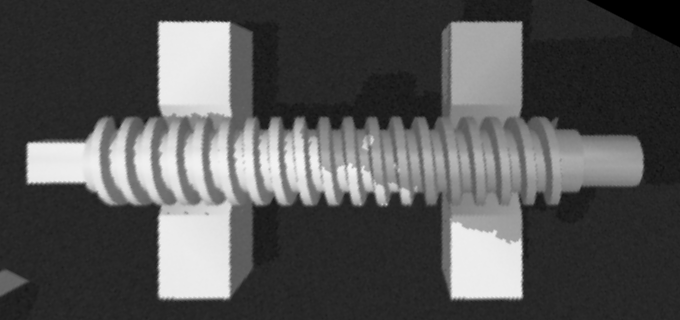

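Rectified view: the blocks are 146 mm apart (true 148) and the axis yaw is 13.0°. The groove phase is −2.3 mm from mid-blocks, which agrees with the spindle ends (midpoint −3). Next, comb12.

Call:
step_arm(series=[[[-0.014,-0.112,-0.01,0,120],[-0.014,-0.112,-0.01,0,120],[-0.014,-0.112,-0.01,0,120],[-0.014,-0.112,-0.01,0,120],[-0.014,-0.112,-0.01,0,120],[-0.014,-0.112,-0.01,0,120],[-0.014,-0.112,-0.01,0,120],[-0.014,-0.112,-0.01,0,120]]])

```text
t: 2.52
tcp_pos: [0.5721, -0.2554, 0.2105]
orientation: [180.0, -0.1, 166.2]
ft_force: [0.9, -1.0, 0.2]
opening: 0.0453
grip_force: 0.0
```

Call:
step_arm(series=[[[-0.014,-0.112,-0.01,0,120],[-0.014,-0.112,-0.01,0,120],[0,0,0,0,120],[0,0,0,0,120]]])

```text
t: 3.02
tcp_pos: [0.5586, -0.366, 0.2005]
orientation: [179.9, -0.1, 166.2]
ft_force: [-0.1, 1.1, 0.3]
opening: 0.0455
grip_force: 0.0
```

Run:
```python
from h import *
s=r.get_state(); c=cam("wrist"); I,D=r.get_image("wrist"); print(s["t"],s["tcp_pos"],s["orientation"],s["opening"])
cv2.imwrite("pics/w2.png",I); np.savez("w2.npz",I=I,D=D,c=np.array([c[0],c[1],c[2]]),R=c[3],t=c[4])
P=cloud(D,c)
hsv=cv2.cvtColor(I,cv2.COLOR_BGR2HSV)
w=((hsv[...,0]>8)&(hsv[...,0]<32)&(hsv[...,1]>20)&(hsv[...,2]>90))
k=(P[...,2]>.035)&(P[...,2]<.055)&w; m=k.astype(np.uint8)
m=cv2.morphologyEx(m,cv2.MORPH_OPEN,np.ones((3,3),np.uint8))
n,L,S,C=cv2.connectedComponentsWithStats(m)
for i in range(1,n):
    if S[i,4]<150: continue
    v,u=np.where(L==i); q=plane("wrist",np.c_[u,v],.047,c)[:,:2].astype(np.float32)*1000
    print(S[i],C[i].round(),P[L==i].mean(0).round(4),cv2.minAreaRect(q))
```

```text
3.025 [ 0.5585514  -0.36595172  0.20047571] [ 1.79944159e+02 -7.92418019e-02  1.66160216e+02] 0.045455183050835804
[ 587    4   34   83 1924] [603.  45.] [ 0.4973 -0.1163  0.0436] ((497.9744873046875, -119.15511322021484), (19.408958435058594, 59.46942138671875), 82.20494842529297)
[ 434   33   32   78 1439] [449.  72.] [ 0.4882 -0.2396  0.0445] ((489.1973876953125, -240.59596252441406), (59.470821380615234, 15.404237747192383), 4.030753135681152)
[307 104  15  70 970] [314. 139.] [ 0.5137 -0.3604  0.0458] ((514.0696411132812, -360.57318115234375), (11.903414726257324, 58.423728942871094), 76.17913055419922)
[357 310  18  24 202] [365. 320.] [ 0.7023 -0.3545  0.0451] ((702.0577392578125, -355.78533935546875), (10.933338165283203, 30.626453399658203), 36.903507232666016)
[363 350  21  17 240] [373. 358.] [ 0.7502 -0.3556  0.0451] ((748.8594970703125, -355.9690246582031), (23.50358009338379, 16.608177185058594), 57.50067901611328)
```

View pics/w2.png

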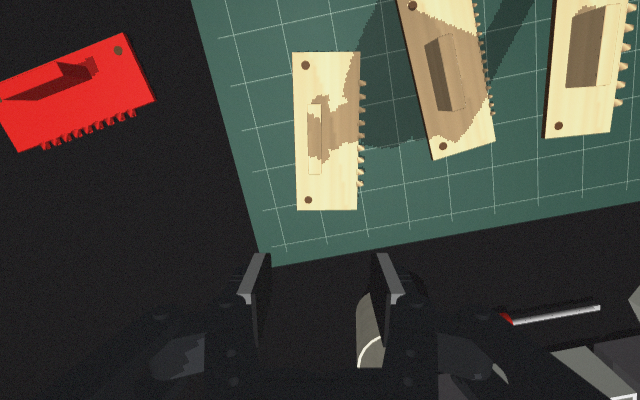

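Wrist view: comb12 is at (325,130), its strip at (314,139), with teeth on the right edge (about 9 at a 13 px spacing). The strip measures 11.9 x 58.4 mm at 76.2°, which matches. Grasping.

Call:
step_arm(series=[[[-0.089,0.011,0,0,120],[0,0,-0.1,0,120],[0,0,-0.1,0,120],[0,0,-0.1,0,120],[0,0,-0.05,0,120],[0,0,-0.017,0,120],[0,0,0,0,120]]])

```text
t: 3.95
tcp_pos: [0.5147, -0.3612, 0.0179]
orientation: [180.0, 0.0, 166.2]
ft_force: [0.3, 0.2, 0.4]
opening: 0.0451
grip_force: 0.0
```

Call:
step_arm(series=[[[0,0,0,0,255],[0,0,0,0,255],[0,0,0,0,255],[0,0,0,0,255],[0,0,0,0,255],[0,0,0,0,255]]], force=40)

```text
t: 4.7
tcp_pos: [0.515, -0.3628, 0.0191]
orientation: [-180.0, 0.1, 166.1]
ft_force: [0.2, 1.5, 7.6]
opening: 0.0114
grip_force: 40.6
```

Call:
step_arm(series=[[[0,0,0.03,0,255],[0,0,0.1,0,255],[0,0,0.1,0,255],[0,0,0.11,0,255],[0,0.107,0,-0.07,255],[0,0.107,0,-0.07,255],[0,0.107,0,-0.07,255],[0,0.107,0,-0.07,255]]])

```text
t: 5.7
tcp_pos: [0.5139, -0.1467, 0.1886]
orientation: [180.0, 0.1, 140.7]
ft_force: [0.6, 0.3, -1.1]
opening: 0.0114
grip_force: 39.5
```

Call:
step_arm(series=[[[0,0.107,0,-0.07,255],[0,0.107,0,-0.07,255],[0,0.107,0,-0.07,255],[0,0.107,0,-0.07,255],[0,0.107,0,-0.07,255],[0,0.107,0,-0.07,255],[0,0,0,0,255],[0,0,0,0,255]]])

```text
t: 6.7
tcp_pos: [0.5138, 0.1726, 0.188]
orientation: [180.0, 0.0, 103.2]
ft_force: [-0.6, -0.3, -1.0]
opening: 0.0119
grip_force: 39.5
```

Call:
step_arm(series=[[[0,0,-0.09,-0.002,255],[0,0,-0.09,0,255],[0,0,-0.03,0,255],[0,0,0,0,255],[0,0,0,0,255]]])

```text
t: 7.32
tcp_pos: [0.5153, 0.1728, 0.084]
orientation: [179.9, -0.0, 102.9]
ft_force: [-0.3, -0.7, -0.3]
opening: 0.0116
grip_force: 39.5
```

Run:
```python
from h import *
s=r.get_state(); c=cam("wrist"); I,D=r.get_image("wrist"); print(s["t"],s["tcp_pos"],s["orientation"],s["ft_force"])
cv2.imwrite("pics/w3.png",I); np.savez("w3.npz",I=I,D=D,c=np.array([c[0],c[1],c[2]]),R=c[3],t=c[4])
```

```text
7.325 [0.51531304 0.17275607 0.08404594] [ 1.79865856e+02 -9.08748277e-03  1.02900713e+02] [-0.25721343 -0.72453884 -0.33040827]
```

View pics/w3.png

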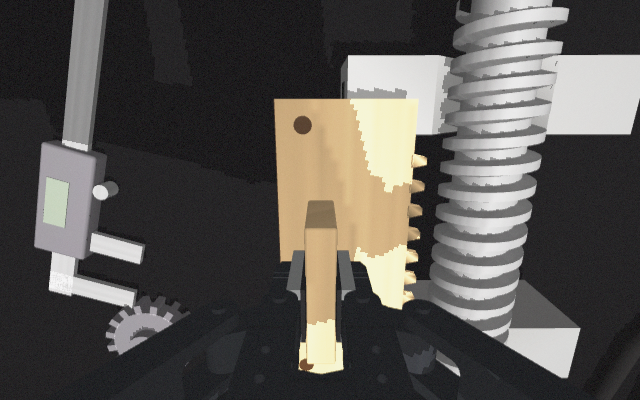

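Wrist view: the leaf is held with its teeth on the right at column ~415, rows 160 to 300. The thread's near flank is at columns 440–460, and both are in the same image. I'll measure tooth against groove phase there.

Run:
```python
from h import *
d=np.load("w3.npz"); I,D=d["I"],d["D"]; c=(*d["c"],d["R"],d["t"]); P=cloud(D,c)
hsv=cv2.cvtColor(I,cv2.COLOR_BGR2HSV); wood=(hsv[...,0]>8)&(hsv[...,0]<32)&(hsv[...,1]>20)&(hsv[...,2]>90)
a=np.radians(12.98); xv=np.array([np.cos(a),np.sin(a)]); yv=np.array([-xv[1],xv[0]]); O=np.array([.5951,.1923])
lx=(P[...,:2]-O)@xv*1e3; ly=(P[...,:2]-O)@yv*1e3; z=P[...,2]*1e3
grey=hsv[...,1]<25
land=grey&(abs(lx)>35)&(abs(lx)<68)&(abs(ly)<95)&(abs(ly)>54)&(z>48)&(z<64); print("land z",np.median(z[land]))
dz=57-np.median(z[land])
for sgn in(1,-1):
    k=land&(ly*sgn>0); print(sgn,"block y edges",np.percentile(ly[k],[1,99]),k.sum())
# axis from crest points: circle fit of upper surface by maximum z & radius
S=grey&(abs(lx)<24)&(abs(ly)<70)&(z>56)
def ph(y,w=None): 
    e=np.exp(2j*np.pi*y/12); F=e.mean(); return np.angle(F)/2/np.pi*12, abs(F)
# fit axis: crest points r~22
X=np.c_[lx[S],z[S]+dz-60,ly[S]]
from scipy.optimize import least_squares
q=np.array([0.,0,0])
for _ in range(4):
    rr=np.hypot(X[:,0]-q[0]-q[1]*X[:,2],X[:,1]-q[2]); k=abs(rr-22)<1.5
    q=least_squares(lambda p:np.hypot(X[k,0]-p[0]-p[1]*X[k,2],X[k,1]-p[2])-22,q,loss="soft_l1",f_scale=.3).x
print("axis x off, slope deg, z off",q[0],np.degrees(q[1]),q[2],k.sum())
rr=np.hypot(X[:,0]-q[0]-q[1]*X[:,2],X[:,1]-q[2]); th=np.degrees(np.arctan2(X[:,1]-q[2],-(X[:,0]-q[0]-q[1]*X[:,2])))
for lo in range(-10,70,10):
    k=(rr>21)&(rr<23)&(th>=lo)&(th<lo+10); 
    if k.sum()>20: f=ph(X[k,2]); print("theta",lo+5,k.sum(),"crest",round(f[0],2),"groove",round((f[0]+12)%12-6,2),round(f[1],2))
# leaf
L=wood&(z+dz>69)&(z+dz<79); print("leaf top z",np.median(z[L])+dz)
for nm,k in(("+y half",ly>40),("centre",(ly>0)&(ly<20))):
    kk=L&k; print(nm,"z",np.median(z[kk])+dz)
# root line per y away from teeth not avail: use tooth tips
cls=[]
W=plane("wrist",np.argwhere(wood)[:,::-1],.0739-dz/1e3,c)[:,:2]; wz=z[wood]+dz
wx=(W-O)@xv*1e3; wy=(W-O)@yv*1e3; ok=abs(wz-73.9)<2
e=ok&(wy>55); print("plate edges beyond teeth x",np.percentile(wx[e],[.5,99.5]),"ymax",np.percentile(wy[ok],99.9))
for x0 in(1,2,3,4):
    root=np.percentile(wx[e],99.5); k=ok&(abs(wx-root-x0)<.8)&(wy<52)
    f=ph(wy[k]); print("teeth x+",x0,k.sum(),"phase",round(f[0],2),round(f[1],2))
bb=[(y,np.percentile(wx[ok&(abs(wy-y)<1)],1)) for y in (20,30,40,50,60,70) if (ok&(abs(wy-y)<1)).any()]
print("back edge",np.round(bb,1).tolist(),"slope deg",np.degrees(np.polyfit(*np.array(bb).T,1)[0]))
```

```text
land z 55.802812414702345
1 block y edges [58.97648233 93.9444303 ] 8435
-1 block y edges [-87.02885439 -54.07871802] 2126
axis x off, slope deg, z off 0.33566213223858804 0.04748284209608569 -0.12443743215332466 9833
theta -5 135 crest -5.58 groove 0.42 0.72
theta 5 281 crest -5.34 groove 0.66 0.74
theta 15 414 crest -5.11 groove 0.89 0.74
theta 25 511 crest -4.68 groove 1.32 0.74
theta 35 614 crest -4.34 groove 1.66 0.72
theta 45 705 crest -4.08 groove 1.92 0.73
theta 55 765 crest -3.67 groove 2.33 0.73
theta 65 775 crest -3.44 groove 2.56 0.73
leaf top z 74.17498454188579
+y half z 74.22214991065294
centre z 74.13366661630809
plate edges beyond teeth x [-102.22416143  -40.52036457] ymax 74.51673045697417
teeth x+ 1 291 phase 0.01 0.55
teeth x+ 2 248 phase 0.07 0.64
teeth x+ 3 219 phase 0.15 0.69
teeth x+ 4 204 phase 0.25 0.75
back edge [[20.0, -101.7], [30.0, -101.7], [40.0, -101.8], [50.0, -101.9], [60.0, -101.9], [70.0, -102.0]] slope deg -0.38347782047636536
```

Call:
step_arm(series=[[[-0.0003,0.0015,-0.012,-0.0045,255],[0.0078,0.0018,-0.008,0,255],[0.0078,0.0018,0,0,255],[0,0,-0.001,0,255],[0,0,-0.001,0,255],[0,0,0,0,255],[0,0,0,0,255]]])

```text
t: 8.25
tcp_pos: [0.5212, 0.1753, 0.073]
orientation: [-179.9, 0.0, 102.5]
ft_force: [-8.1, -1.4, 20.1]
opening: 0.0115
grip_force: 42.5
```

```bash
cat > m.py <<'E'
from h import *
import sys
from scipy.optimize import least_squares
s=r.get_state(); c=cam("wrist"); I,D=r.get_image("wrist"); print(s["t"],s["tcp_pos"],s["orientation"],s["ft_force"].round(1))
cv2.imwrite(f"pics/{sys.argv[1]}.png",I); P=cloud(D,c)
hsv=cv2.cvtColor(I,cv2.COLOR_BGR2HSV); wood=(hsv[...,0]>8)&(hsv[...,0]<32)&(hsv[...,1]>20)&(hsv[...,2]>90); grey=hsv[...,1]<25
a=np.radians(12.98); xv=np.array([np.cos(a),np.sin(a)]); yv=np.array([-xv[1],xv[0]]); O=np.array([.5951,.1923])
lx=(P[...,:2]-O)@xv*1e3; ly=(P[...,:2]-O)@yv*1e3; z=P[...,2]*1e3
land=grey&(abs(lx)>35)&(abs(lx)<68)&(abs(ly)<95)&(abs(ly)>54)&(z>48)&(z<64); dz=57-np.median(z[land])
X=np.c_[lx,][:0]
S=grey&(abs(lx)<24)&(abs(ly)<70)&(z>56); X=np.c_[lx[S],z[S]+dz-60,ly[S]]; q=np.zeros(3)
for _ in range(4):
    k=abs(np.hypot(X[:,0]-q[0]-q[1]*X[:,2],X[:,1]-q[2])-22)<1.5
    q=least_squares(lambda p:np.hypot(X[k,0]-p[0]-p[1]*X[k,2],X[k,1]-p[2])-22,q,loss="soft_l1",f_scale=.3).x
rr=np.hypot(X[:,0]-q[0]-q[1]*X[:,2],X[:,1]-q[2]); th=np.degrees(np.arctan2(X[:,1]-q[2],-(X[:,0]-q[0]-q[1]*X[:,2])))
ph=lambda y:round(np.angle(np.exp(2j*np.pi*y/12).mean())/2/np.pi*12,2)
print("axis",q[0].round(2),np.degrees(q[1]).round(2),q[2].round(2),"groove",[(t,ph(X[(abs(rr-22)<1)&(abs(th-t)<5),2]+6)) for t in(0,10,20,30)])
L=wood&(z+dz>58)&(z+dz<80)&(ly>20)&(lx<-25); zt=np.median(z[L])+dz; print("leaf top z",zt,"at y>55",np.median(z[L&(ly>55)])+dz)
W=plane("wrist",np.argwhere(wood)[:,::-1],(zt-dz)/1e3,c)[:,:2]; ok=abs(z[wood]+dz-zt)<2
wx=(W-O)@xv*1e3; wy=(W-O)@yv*1e3; e=ok&(wy>55); ed=np.percentile(wx[e],[.5,99.5]); print("edges",ed,"ymax",np.percentile(wy[ok],99.9))
for x0 in(2,3,4): print("teeth",x0,ph(wy[ok&(abs(wx-ed[1]-x0)<.8)&(wy<52)]),end=" ")
bb=np.array([(y,np.percentile(wx[ok&(abs(wy-y)<1)],1)) for y in(20,30,40,50,60,70) if (ok&(abs(wy-y)<1)).any()])
print("\nleaf slope deg",np.degrees(np.polyfit(*bb.T,1)[0]).round(2),"to go (root to -22)",-22+q[0]-ed[1])
E
python3 m.py w4
```

```text
8.25 [0.52117814 0.17533605 0.07296298] [-1.79924000e+02  6.02894968e-03  1.02542533e+02] [-8.1 -1.4 20.1]
axis 0.36 -0.0 -0.13 groove [(0, np.float64(0.4)), (10, np.float64(0.71)), (20, np.float64(1.12)), (30, np.float64(1.45))]
leaf top z 63.046876313282894 at y>55 63.039845962172954
edges [-95.45985128 -33.92133062] ymax 75.77361040600228
teeth 2 1.1 teeth 3 0.96 teeth 4 0.89 
leaf slope deg 0.59 to go (root to -22) 12.27747032468029
```

Call:
step_arm(series=[[[0,0,0.003,0,255],[0,0,0,0,255],[0,0,0,0,255]]])

```text
t: 8.68
tcp_pos: [0.522, 0.1755, 0.073]
orientation: [180.0, -0.0, 102.5]
ft_force: [-0.5, 1.0, 2.1]
opening: 0.0115
grip_force: 39.9
```

```bash
python3 m.py w5
```

```text
8.675 [0.52202478 0.17550801 0.07299476] [ 1.79984419e+02 -2.41277040e-03  1.02531737e+02] [-0.5  1.   2.1]
axis 0.33 0.01 -0.15 groove [(0, np.float64(0.42)), (10, np.float64(0.78)), (20, np.float64(1.13)), (30, np.float64(1.39))]
leaf top z 63.05529247251349 at y>55 63.050569012148465
edges [-94.50950527 -32.9620688 ] ymax 75.75963519113135
teeth 2 1.0 teeth 3 0.92 teeth 4 0.86 
leaf slope deg 0.59 to go (root to -22) 11.294757760031018
```

View pics/w5.png

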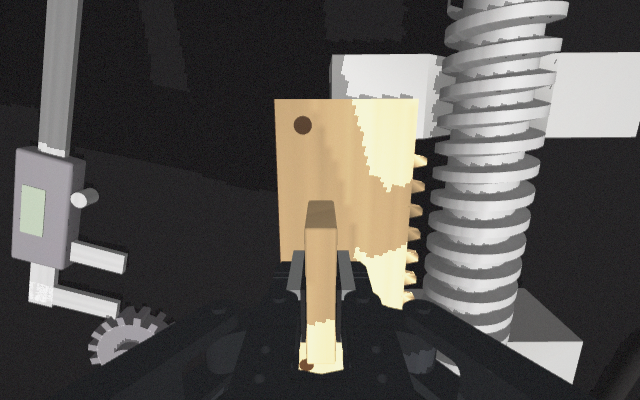

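Wrist view: the leaf lies on the lands at about 2 N, unshifted in the grip, with tips ~5 mm short of the crests. The slope reading is inconsistent between the two views, so I'll check it with edge line fits.

Run:
```python
from h import *
cN=cam("wrist"); d=np.load("w3.npz")
a=np.radians(12.98); xv=np.array([np.cos(a),np.sin(a)]); yv=np.array([-xv[1],xv[0]]); O=np.array([.5951,.1923])
for I,c,zt in((cv2.imread("pics/w3.png"),(*d["c"],d["R"],d["t"]),.0729),(cv2.imread("pics/w5.png"),cN,.0618)):
    h=cv2.cvtColor(I,cv2.COLOR_BGR2HSV); w=(h[...,0]>8)&(h[...,0]<32)&(h[...,1]>20)&(h[...,2]>90)
    print("cam yaw-ish",np.degrees(np.arctan2(c[3][0,1],c[3][0,0])))
    for nm,rows,f in(("back",range(104,235),lambda v:np.where(w[v,255:420])[0].min()+255),("teethside",range(104,148),lambda v:np.where(w[v,300:440])[0].max()+300)):
        uv=np.array([(f(v),v) for v in rows]); W=plane("wrist",uv,zt,c)[:,:2]
        l=cv2.fitLine(W.astype(np.float32),cv2.DIST_HUBER,0,1e-5,1e-5).ravel(); l=l[:2]*np.sign(l[1])
        L=(W-O); print(nm,"slope deg",np.degrees(np.arctan2(l@xv,l@yv)),"x at ends",(L@xv)[[0,-1]]*1e3,"y",(L@yv)[[0,-1]]*1e3, uv[[0,-1]].tolist())
    # front edge (y max)
    uv=np.array([(u,np.where(w[80:140,u])[0].min()+80) for u in range(280,412)]); W=plane("wrist",uv,zt,c)[:,:2]
    l=cv2.fitLine(W.astype(np.float32),cv2.DIST_HUBER,0,1e-5,1e-5).ravel(); l=l[:2]*np.sign(l[0]); print("end edge angle ccw",np.degrees(np.arctan2(l@yv,l@xv)))
```

```text
cam yaw-ish 12.894722794885409
back slope deg -0.016529223883180764 x at ends [-102.28951046 -102.35470419] y [72.47048766 12.33868799] [[274, 104], [279, 234]]
teethside slope deg -0.3854554717174947 x at ends [-40.54493047 -40.39486003] y [72.37832945 53.94151491] [[417, 104], [414, 147]]
end edge angle ccw 0.5316337433227358
cam yaw-ish 12.523503683970723
back slope deg 0.4315862899929272 x at ends [-94.68049247 -95.13626022] y [73.78108183 13.61661319] [[274, 104], [279, 234]]
teethside slope deg -0.48775100232530266 x at ends [-32.93923445 -32.90826143] y [73.28916067 54.8569235 ] [[417, 104], [414, 147]]
end edge angle ccw 0.09110590266376299
```

Call:
step_arm(series=[[[0.0003,-0.0014,0.0004,0.0033,255],[0.0035,0.0008,0,0,255],[0.0035,0.0008,0,0,255],[0.003,0.0007,0,0,255],[0,0,0,0,255],[0,0,0,0,255]]])

```text
t: 9.48
tcp_pos: [0.5269, 0.1758, 0.0732]
orientation: [-180.0, -0.0, 102.8]
ft_force: [0.9, 0.5, -1.4]
opening: 0.0114
grip_force: 39.6
```

```bash
python3 m.py w6
```

```text
9.475 [0.52685545 0.17577695 0.07318734] [-1.79991183e+02 -4.70533996e-04  1.02819494e+02] [ 0.9  0.5 -1.4]
axis 0.31 0.07 -0.12 groove [(0, np.float64(0.36)), (10, np.float64(0.77)), (20, np.float64(1.06)), (30, np.float64(1.42))]
leaf top z 63.30065936932309 at y>55 63.2914977486997
edges [-90.04130667 -28.53048624] ymax 74.89202164817297
teeth 2 0.58 teeth 3 0.46 teeth 4 0.33 
leaf slope deg 0.26 to go (root to -22) 6.843687675020583
```

Call:
step_arm(series=[[[0.002,0.0005,-0.0005,0,255],[0.002,0.0005,0,0,255],[0.002,0.0005,0,0,255],[0.002,0.0005,0,0,255],[0,0,0,0,255],[0,0,0,0,255]]])

```text
t: 10.28
tcp_pos: [0.5311, 0.1768, 0.073]
orientation: [180.0, -0.0, 102.8]
ft_force: [-0.1, -1.0, 0.5]
opening: 0.0116
grip_force: 39.7
```

Call:
step_arm(series=[[[0.002,0.0005,0,0,255],[0.002,0.0005,0,0,255],[0,0,0,0,255],[0.001,0.0002,0,0,255],[0,0,0,0,255]]])

```text
t: 10.9
tcp_pos: [0.5333, 0.1774, 0.073]
orientation: [-180.0, -0.0, 102.8]
ft_force: [-3.0, -0.6, 2.7]
opening: 0.0116
grip_force: 40.2
```

Call:
step_arm(series=[[[0.001,0.0002,0,0,255],[0,0,0,0,255],[0,0,0,0,255]]])

```text
t: 11.28
tcp_pos: [0.5334, 0.1774, 0.073]
orientation: [-179.9, 0.0, 102.8]
ft_force: [-4.0, -1.1, 6.5]
opening: 0.0109
grip_force: 40.4
```

```bash
python3 m.py w7; python3 -c "
from cell import r
print(r.get_state()['ft_torque'])"
```

```text
11.275 [0.53343108 0.17740125 0.07302892] [-1.79940840e+02  2.98130452e-03  1.02823258e+02] [-4.  -1.1  6.5]
axis 0.3 0.07 -0.14 groove [(0, np.float64(nan)), (10, np.float64(0.78)), (20, np.float64(1.11)), (30, np.float64(1.54))]
leaf top z 63.068600318576536 at y>55 63.050263554003465
edges [-83.38322016 -21.80499292] ymax 74.99646871478772
teeth 2 0.33 teeth 3 0.17 teeth 4 -0.03 
leaf slope deg 0.02 to go (root to -22) 0.10949969466770071
[-0.16500232  0.75047782 -0.05414911]m.py:16: RuntimeWarning: Mean of empty slice.
  ph=lambda y:round(np.angle(np.exp(2j*np.pi*y/12).mean())/2/np.pi*12,2)
  ret = ret.dtype.type(ret / rcount)
```

View pics/w7.png

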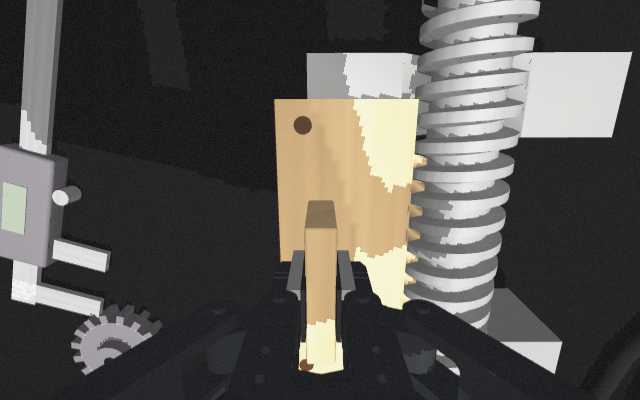

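Wrist view: the teeth (column ~415, rows 160–280) sit inside the grooves. The root line is 0.1 mm from home and parallel. Holding a light push for over 1 s.

Call:
step_arm(series=[[[0.001,0.0002,-0.0002,0,255],[0,0,0,0,255],[0,0,0,0,255],[0,0,0,0,255]]], force=25)

```text
t: 11.82
tcp_pos: [0.5334, 0.1774, 0.073]
orientation: [-179.9, 0.0, 102.8]
ft_force: [-5.4, -0.8, 8.9]
opening: 0.0113
grip_force: 40.8
```

```bash
python3 -c "
from cell import r
s=r.get_state();print(s['ft_torque'],s['ft_force'],s['tcp_pos'],s['orientation'])"
```

```text
[-0.26989836  0.94097244  0.00429245] [-5.42868548 -0.78419155  8.88002072] [0.5334151  0.17739548 0.07301859] [-1.79883097e+02  2.53838418e-03  1.02823166e+02]
```

Call:
step_arm(series=[[[0.001,0.0002,0.0004,0,255],[0,0,0,0,255],[0,0,0,0,255],[0,0,0,0,255],[0,0,0,0,255],[0,0,0,0,255],[0,0,0,0,255],[0,0,0,0,255]]])

```text
t: 12.82
tcp_pos: [0.5335, 0.1774, 0.073]
orientation: [-179.8, 0.0, 102.8]
ft_force: [-7.6, -1.3, 7.6]
opening: 0.0114
grip_force: 40.8
```

```bash
python3 -c "
from cell import r
s=r.get_state();print(s['ft_torque'],s['ft_force'],s['tcp_pos'],s['orientation'])"
```

```text
[-0.24481342  1.07645353  0.05817924] [-7.56180274 -1.27301698  7.58068415] [0.53354038 0.17739148 0.07304186] [-1.79839435e+02  6.69380983e-03  1.02828669e+02]
```

Call:
step_arm(series=[[[0,0,0,0,210],[0,0,0,0,200],[0,0,0,0,190],[-0.002,-0.0005,0,0,185],[0,0,0,0,185],[0,0,0,0,185]]])

```text
t: 13.58
tcp_pos: [0.534, 0.1775, 0.0731]
orientation: [180.0, -0.0, 102.8]
ft_force: [-0.3, 0.1, 0.3]
opening: 0.0233
grip_force: 0.0
```

Call:
step_arm(series=[[[0,0,0.02,0,185],[0,0,0.05,0,185],[0,0,0.08,0,185],[-0.08,-0.02,0.08,0,185],[-0.08,-0.02,0.04,0,185],[0,0,0,0,185],[0,0,0,0,185]]])

```text
t: 14.45
tcp_pos: [0.4547, 0.1577, 0.2088]
orientation: [179.9, -0.0, 102.8]
ft_force: [0.3, 0.2, 0.1]
opening: 0.0232
grip_force: 0.0
```

```bash
python3 m.py w8
python3 - <<'E'
from h import *
I=cv2.imread("pics/w8.png"); T,_=r.get_image("top")
t=cv2.resize(T[120:230,130:290],None,fx=4,fy=4,interpolation=cv2.INTER_CUBIC)
cv2.imwrite("pics/fin.png",np.hstack([cv2.resize(I,(640*5//8,250)),np.zeros((250,1,3),np.uint8),cv2.resize(t,(364,250))])[:, :800])
E
```

```text
14.45 [0.45470689 0.15771328 0.20876664] [ 1.79887531e+02 -9.06146794e-03  1.02826764e+02] [0.3 0.2 0.1]
axis 0.3 0.0 -0.11 groove [(0, np.float64(nan)), (10, np.float64(0.75)), (20, np.float64(1.0)), (30, np.float64(1.32))]
leaf top z 63.06385138374796 at y>55 63.06544430939249
edges [-83.68003573 -21.86179916] ymax 74.79804133537928
teeth 2 -0.06 teeth 3 -0.11 teeth 4 -0.18 
leaf slope deg 0.06 to go (root to -22) 0.16593971594475931m.py:16: RuntimeWarning: Mean of empty slice.
  ph=lambda y:round(np.angle(np.exp(2j*np.pi*y/12).mean())/2/np.pi*12,2)
  ret = ret.dtype.type(ret / rcount)
```

View pics/fin.png

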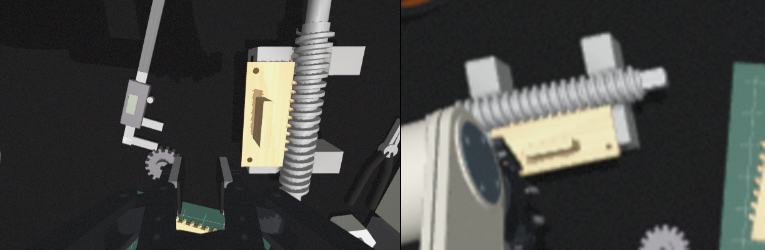

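The final views show the leaf lying flat on both blocks, its teeth meshed along the whole length. It is parallel to the axis within 0.1° and about 0.1 mm from home, and the arm is clear.

```bash
python3 -c "
from cell import r
print(r.hand_in())"
```

```text
the job is handed in; nothing more can be done
None
```

I seated comb12 in the spindle thread across both vee blocks, held a light push of about 8 N for over a second, then let go. The last look showed it flat, parallel to the axis within 0.1° and within 0.2 mm of fully home; the job was handed in at about 14.5 s.

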